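# Ready the pots and present the seed dish for sowing

### The arm

A 7-joint arm with a two-finger parallel gripper is mounted at the origin on the work surface. World frame = base frame: x ahead of the robot, y to its left, z up, the work surface at z = 0. Lengths are in m, angles in rad, forces in N, time in s.
With the tool pointing down it reaches from about 0.425 to 0.825 m from the base axis. Payload 3.6 kg.
Tool frame: the origin (TCP) lies on the centre line of the jaws, within the pads' length; the fingertips stand 19 mm ahead of it and the grasp point (between the pads) is the TCP; z points along the fingers, x is the direction in which the jaws open and shut, and the axes are right-handed (so a half turn about z gives the same grasp; the last joint's range is limited). The gripper opens to 93 mm and grips with 3 to 60 N. Pads are 15 mm wide; open, the fingers measure 128 mm over their backs; the gripper's body (75 mm by 188 mm) begins 65 mm behind the grasp point.
Start: joints at [1.23, 0.615, -0.013, 1.423, 0.008, 1.103, -0.04], TCP at [0.201, -0.618, 0.238] pointing down, gripper open.
Joint ranges: [-3.12, 3.12], [-0.3, 2.06], [-1.34, 1.32], [0.26, 2.42], [-1.36, 4.5], [0.01, 1.98], [-2.84, 2.84]. Speed limits (rad/s): [2.79, 2.79, 3.14, 3.14, 3.14, 3.14, 3.14].

### API

Orientations are given as a unit quaternion [x, y, z, w].
In Python, from station import readout, cams, workorder gives the robot as it stands.
- The arm moves only by the tool servo_tool, never from a script. Its argument "moves" is a list of rows, each a list of 6 numbers: the shift along the tool's x, y, z normalised to -1 to 1, where 1 is 50 cm, then the turn, a rotation vector about the tool's x, y, z normalised to -1 to 1, where 1 is 90 degrees. A call has 1 to 5 rows; each row shifts and turns the commanded pose from where the row before left it, along the tool's axes as they then stand; what a row does not reach is not made up. A row lasts 1/12 s, in which the tool goes at most 41.7 mm and 7.16 degrees, less where a joint would pass 70% of its speed; a pose out of reach is approached as far as the arm can. A call with a number of a shift or a turn outside -1 to 1 is refused whole. A call with a gripper value outside its range is refused whole. "hand" is the closure in counts, from 0 (fully open) to 255 (shut), set as the call begins (left out, the last holds). The fingers move at their own pace and stop on an object; "newtons" is the grip in N (left out, the last holds). Time passes only in rows, so rows that do not move let the fingers close. It gives the time, the measured TCP pose, the force and the opening at its end, in the units of the state.
- readout.state(): the state, without advancing time (a new reading comes with each control period).
- cams.snapshot(name): name is "side" or "top"; returns (picture, depth): 400x640x3 uint8, red, green, blue; 400x640 float32, m along the optical axis (not along the pixel's ray), 0 where there is no reading.
- cams.get_calibration(name): a dict with "fx", "fy", "cx", "cy" (pixels), "k1" (the pictures are not rectified: a ray, as slopes to the right and down, at radius r is drawn at 1 + k1 r^2 times it, then the intrinsics apply), "view" (4x4, takes a point from world to camera coordinates). Camera axes: x right, y up, looking along -z (the intrinsics and any distortion apply to the point x, -y, -z); pixel columns grow to the right and rows downward; lengths in m; the calibration is good to about 2 mm. A picture is of the moment at which its call begins. get_calibration takes no time and is no camera call.
- workorder.close_job(): hands the job in, once; it reports no verdict.
The state is a dict: "time_s": time; "qpos": joint angles; "qd": joint speeds; "joint_torque": joint torques, N m; "ee_pos": TCP position; "tcp_rot": TCP orientation; "wrist_force": force on the tool from outside, world axes, zero at the start; "wrist_torque": the same for the moment, N m; "finger_gap": opening from 0.0 (shut) to 1.0 (fully open).
Only numpy, scipy, OpenCV 4.12 (cv2) and the standard library are available. Lean on these libraries where they do the work, as an engineer would, in place of code of your own. Each camera call takes 0.05 s, during which the arm holds its last target. There are 200 camera calls.

### The job

Get the sowing place ready: set the tall empty pot in pocket 1 of the carrier tray, then the short empty pot in pocket 2, each standing upright and fully down. Then take the seed dish by its arched handle, lift it level a good hand's width off its cork mat and, staying over the mat, turn it about a quarter turn so that its pouring lip points squarely at the long side of the tray, with the loose round seed resting in the middle of the dish all the while. Finish while still holding the dish there, level and still, nothing else carrying it; leave everything else on the bench where it is.

Things in the scene. Friction and masses are not known exactly. Their poses are not given: they have to be found in the camera images.
- tall_pot_mid (a point): Tall empty terracotta pot, 84 mm high, open at the top, loose, about 0.1 kg. Round collar 53 mm across over the top 18 mm (grip it there, from above); below it the body tapers from 45 mm to 38 mm across at the foot. This point is on its axis, half-way up (42 mm above its underside); z is up along the axis.
- short_pot_mid (a point): Short empty terracotta pot, 56 mm high, loose, about 0.08 kg; same collar (53 mm across, top 18 mm), same 45 mm to 38 mm taper below. This point is on its axis, half-way up (28 mm above its underside); z is up along the axis.
- tray: Fixed plastic carrier tray, 250 x 90 x 36 mm high, three round pockets in a row. Origin: centre of its underside. x: along the row from pocket 1 to 3 (away from the robot); y: across it, away from the seed dish, which stands on its -y side. One, two, three raised pips on the -y rim number the pockets. Pocket 3 already holds a fixed seedling pot, 110 mm high in all.
- pocket1 (a point): Centre of the mouth of pocket 1 (one pip), 36 mm above the bench. Round, 46 mm across, 26 mm deep, flat floor 10 mm above the bench; the nearest pocket to the robot. Axes as the tray's.
- pocket2 (a point): Centre of the mouth of pocket 2 (two pips), the middle one, 80 mm from pocket 1; same size.
- mat: Fixed cork mat, 150 x 150 x 4 mm, on which the seed dish stands. Origin: centre of its underside.
- dish: Loose metal seed dish, 0.22 kg, a shallow cone 120 mm across, 28 mm high at the rim; the pouring lip, a spout 24 mm wide, juts out along its +x. Origin: centre of its underside; z up. Straps at y = +-61 mm carry a wooden handle bar along y over the middle. At the start the lip points roughly away from the robot and must turn about a quarter turn counter-clockwise seen from above.
- dish_grip (a point): Middle of the wooden handle bar of the dish, straight above the dish's centre, 85 mm above its underside. The bar is 12 mm thick (along the dish's x), 18 mm high, 126 mm long (along y): pinch it across its 12 mm thickness, from above. Axes as the dish's; z is up.
- dish_lip (a point): End of the dish's pouring lip, 86 mm from the dish's centre along its +x, 28 mm above its underside.
- dish_seat (a point): Where the seed's centre is when the seed rests in the middle of the dish: on the dish's axis, 21.5 mm above its underside. The dish's inside slopes down to the middle at 16 degrees.
- seed_center (a point): Centre of the loose round palm seed, a ball 26 mm across, 12 g, that can roll in the dish.
- wide_pot: Bystander: wide empty terracotta pot, 92 mm across, 60 mm high. Origin at the centre of its underside.
- saucer: Bystander: terracotta saucer, 90 mm across, 16 mm high. Origin at the centre of its underside.
- sprayer: Bystander: white bottle with black cap, 64 mm across, 170 mm high. Origin at the centre of its underside.
- brush: Bystander: small hand brush lying on the bench, 210 mm long.
- scoop: Bystander: flat-bladed hand tool lying on the bench, 260 mm long.
- label_cup: Bystander: steel cup 74 mm across with white plant labels in it, 140 mm high in all. Origin at the centre of its underside.
Not all that is in view belongs to the job. What is meant by the dish is not blue, and is the smaller of those in its own colour.

How it is judged:
By the outcome, as a careful person would: the job done as asked, in the order asked, and still so for the second after the job is handed in, while the arm keeps its last pose, push and grip.
It also fails if it takes over 70 s, if anything falls off the work surface, if the arm or the gripper's body presses on something with over 40 N, if the wrist force passes 120 N, or if a joint passes its speed limit or range.

## Working session

There is one attempt and no reset: what is moved stays moved. The work goes in short steps, Python scripts to look and compute and a tool call to move; the robot and the scene stay as the last step left them, time stands still between calls to the robot, and variables do not carry over. Pictures are saved under pics/ and viewed, about 8 in all and at most 12, crops included, and the job is handed in when it is done.

Besides the shell and the picture viewer there is one more tool, called after "Call:" as a command line: name --pt "numbers of a row" for each row, then --argument value for the rest. servo_tool: Moves the arm, as the interface text tells. Its arguments: {"type":"object","properties":{"moves":{"type":"array","items":{"type":"array","items":{"type":"number"}}},"hand":{"type":"number"},"newtons":{"type":"number"}},"required":["moves"]}

```bash
ls; mkdir -p pics
cat > h.py <<'E'
import numpy as np, cv2
from station import readout, cams, workorder
def snap(n):
    p,d=cams.snapshot(n); return p,d,cams.get_calibration(n)
def cloud(d,c):
    h,w=d.shape; v,u=np.mgrid[0:h,0:w].astype(np.float32)
    K=np.array([[c['fx'],0,c['cx']],[0,c['fy'],c['cy']],[0,0,1]])
    s=cv2.undistortPoints(np.stack([u.ravel(),v.ravel()],1)[:,None],K,np.array([c['k1'],0,0,0.]))[:,0]
    s=s.reshape(h,w,2)
    P=np.stack([s[...,0]*d,-s[...,1]*d,-d],-1)
    V=np.linalg.inv(np.array(c['view']))
    W=P@V[:3,:3].T+V[:3,3]; W[d<=0]=np.nan
    return W
def ray(u,v,c,z):
    K=np.array([[c['fx'],0,c['cx']],[0,c['fy'],c['cy']],[0,0,1]])
    s=cv2.undistortPoints(np.array([[[u,v]]],np.float64),K,np.array([c['k1'],0,0,0.]))[0,0]
    V=np.linalg.inv(np.array(c['view'])); r=V[:3,:3]@[s[0],-s[1],-1]; o=V[:3,3]
    return o+r*(z-o[2])/r[2]
def save(n,p): cv2.imwrite('pics/'+n+'.png',cv2.cvtColor(p,cv2.COLOR_RGB2BGR))
E
python3 - <<'E'
from h import *
for n in('top','side'):
    p,d,c=snap(n); save(n+'0',p); np.savez('pics/'+n+'0.npz',p=p,d=d); print(n,c['fx'],c['k1'],np.linalg.inv(np.array(c['view'])).round(3).tolist(), (d==0).mean())
print(readout.state())
E
```

```text
pics
top 368.37308459009284 -0.03691875407033656 [[0.068, 0.974, -0.217, 0.262], [-0.998, 0.066, -0.015, -0.026], [-0.0, 0.217, 0.976, 1.283], [0.0, 0.0, 0.0, 1.0]] 0.0040625
side 448.6918267776328 0.0280201322026124 [[-0.943, 0.263, -0.202, 0.246], [-0.332, -0.729, 0.599, 0.794], [0.011, 0.632, 0.775, 1.109], [0.0, 0.0, 0.0, 1.0]] 0.003953125
{'time_s': 0.1, 'qpos': array([ 1.22951265,  0.61581009, -0.0125962 ,  1.42470262,  0.00808094,
        1.10341727, -0.04041828]), 'qd': array([-1.86937767e-03, -1.94886362e-03,  1.53187857e-03, -4.23054068e-03,
        1.53607524e-03, -3.75627642e-05, -3.26165757e-04]), 'joint_torque': array([ 1.25994990e-03, -4.60045767e+01,  2.10170508e-01, -1.66244209e+01,
       -6.11346611e-02,  1.69448642e-02,  9.87366775e-05]), 'ee_pos': array([ 0.20104894, -0.6174323 ,  0.23661702]), 'tcp_rot': array([ 8.09206317e-01, -5.87523470e-01, -9.32169727e-04, -6.62787230e-04]), 'wrist_force': array([-0.10067223, -0.00392318, -0.20056895]), 'wrist_torque': array([ 0.00442649, -0.0243657 ,  0.02410289]), 'finger_gap': 0.9988982990745594}
```

View pics/top0.png

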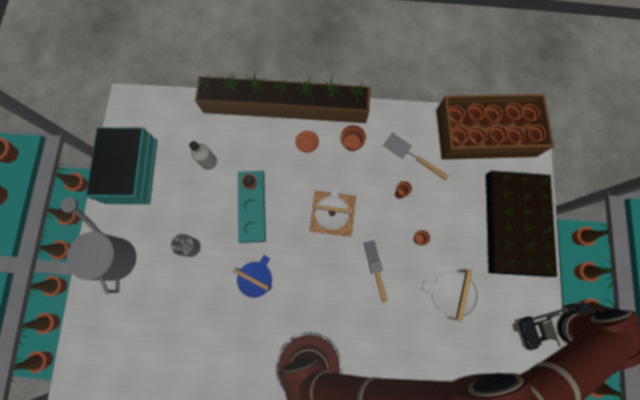

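View pics/side0.png

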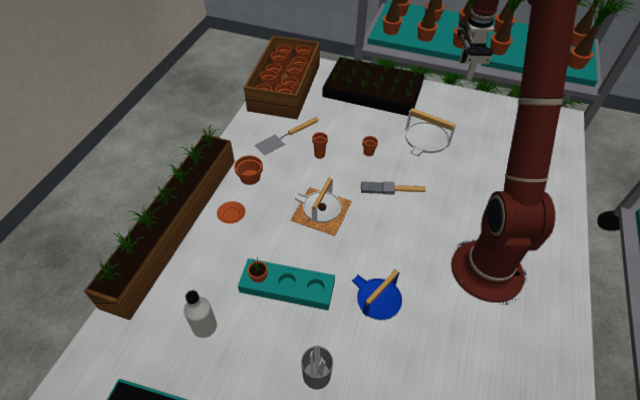

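Top view: the candidates for the dish are the blue one (254,278), the large white one (460,293) and the small white one on cork (332,212). I choose the small white one on the mat. The tall pot is at (403,188) and the short one at (421,238); the potted plants and the pots in the crate are decoys. The tray is at (251,207), with the seedling pot at its far end. Next I measure these.

```bash
cat > m.py <<'E'
from h import *
D={n:np.load(f'pics/{n}0.npz') for n in('top','side')}
roi={'top':dict(tall=(385,170,422,205),short=(408,225,436,252),tray=(230,160,275,250),dish=(300,180,365,245)),
 'side':dict(tall=(305,125,335,165),short=(355,130,385,162),tray=(232,250,342,312),dish=(285,170,358,238))}
for n in D:
    p,d=D[n]['p'],D[n]['d']; c=cams.get_calibration(n); W=cloud(d,c); hsv=cv2.cvtColor(p,cv2.COLOR_RGB2HSV)
    for k,(a,b,e,f) in roi[n].items():
        w=W[b:f,a:e]; h=hsv[b:f,a:e]
        if k in('tall','short'):
            m=((h[...,0]<12)|(h[...,0]>172))&(h[...,1]>110)
            q=w[m]; z=q[:,2]; t=q[z>np.nanpercentile(z,97)-.008]
            (cx,cy),r=cv2.minEnclosingCircle(t[:,:2].astype(np.float32))
            print(n,k,m.sum(),'zmax',np.nanpercentile(z,[3,97]).round(3),'rim c',cx,cy,'r',r, t[:,:2].mean(0))
        if k=='tray':
            m=(h[...,0]>75)&(h[...,0]<100)&(h[...,1]>100); q=w[m]; q=q[(abs(q[:,2]-.036)<.008)]
            print(n,k,len(q),np.median(q[:,2]),cv2.minAreaRect(q[:,:2].astype(np.float32)))
        if k=='dish':
            m=(h[...,0]>6)&(h[...,0]<25)&(h[...,1]>80)
            q=w[m]; mt=q[q[:,2]<.012]; bar=q[(q[:,2]>.07)]
            print(n,'mat',len(mt),cv2.minAreaRect(mt[:,:2].astype(np.float32)))
            print(n,'bar',len(bar),np.nanpercentile(bar[:,2],[5,50,95]),cv2.minAreaRect(bar[:,:2].astype(np.float32)))
            al=w[np.isfinite(w[...,2])&~m]; 
            rim=al[(al[:,2]>.022)&(al[:,2]<.045)]; print(' rim',len(rim),cv2.minAreaRect(rim[:,:2].astype(np.float32)))
p=D['top']['p'][165:260,225:440]; a=cv2.resize(p,None,fx=3.7,fy=3.7,interpolation=cv2.INTER_CUBIC)
save('crop1',np.clip(a*1.3,0,255).astype(np.uint8))
E
python3 m.py
```

```text
top tall 174 zmax [0.004 0.086] rim c 0.5989851355552673 -0.2812114655971527 r 0.02533147484064102 [ 0.59309265 -0.27369159]
top short 155 zmax [0.001 0.057] rim c 0.4426419734954834 -0.34801408648490906 r 0.02525363676249981 [ 0.43785164 -0.33835449]
top tray 1209 0.036561462024809366 ((0.515181303024292, 0.23770982027053833), (0.24584607779979706, 0.08591965585947037), 6.840242385864258)
top mat 620 ((0.5138760805130005, -0.04685728996992111), (0.1455281525850296, 0.14488929510116577), 86.67290496826172)
top bar 118 [0.09309818 0.09846679 0.10157423] ((0.5113105773925781, -0.0437113381922245), (0.12416085600852966, 0.01465674303472042), 85.97677612304688)
 rim 638 ((0.5166245698928833, -0.047918058931827545), (0.1187281683087349, 0.13024669885635376), 48.55059051513672)
side tall 298 zmax [0.008 0.084] rim c 0.6025863885879517 -0.27890467643737793 r 0.02811862714588642 [ 0.60035084 -0.27674824]
side short 230 zmax [0.005 0.057] rim c 0.4446240961551666 -0.3490927219390869 r 0.02944778837263584 [ 0.44074647 -0.34880579]
side tray 2044 0.03566266730623835 ((0.5143274664878845, 0.24170416593551636), (0.2496061772108078, 0.09240097552537918), 6.916103839874268)
side mat 783 ((0.5131155252456665, -0.04375172406435013), (0.1533360332250595, 0.15024717152118683), 86.2657470703125)
side bar 149 [0.08653955 0.0966982  0.10003177] ((0.5097663402557373, -0.041476063430309296), (0.12641289830207825, 0.011926478706300259), 86.34645080566406)
 rim 624 ((0.51619553565979, -0.04676433652639389), (0.11996486037969589, 0.1360405832529068), 49.69990158081055)
```

View pics/crop1.png

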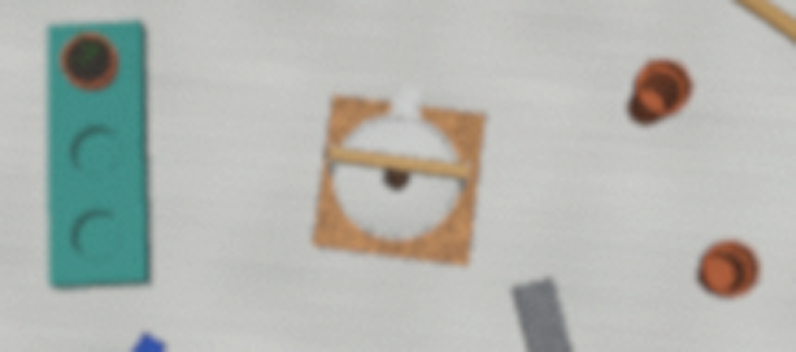

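```bash
cat > go.py <<'E'
# usage: go.py x y z yaw_deg : prints needed turn (rotvec units) and shift (tool axes after the turn, units)
import sys
from h import *
from scipy.spatial.transform import Rotation as R
s=readout.state(); x,y,z,yaw=map(float,sys.argv[1:5])
T=R.from_euler('z',yaw,degrees=True)*R.from_euler('x',180,degrees=True)
r=R.from_quat(s['tcp_rot']); rv=(r.inv()*T).as_rotvec(degrees=True)
print('t',round(s['time_s'],2),'pos',s['ee_pos'].round(4),'F',s['wrist_force'].round(1),'gap mm',round(93*s['finger_gap'],1),'q',s['qpos'].round(2))
print('turn units',(rv/90).round(4),'shift units',(T.inv().apply(np.array([x,y,z])-s['ee_pos'])/.5).round(4))
E
python3 go.py 0.6005 -0.280 0.20 -83.1
```

```text
t 0.1 pos [ 0.201  -0.6174  0.2366] F [-0.1 -0.  -0.2] gap mm 92.9 q [ 1.23  0.62 -0.01  1.42  0.01  1.1  -0.04]
turn units [0.0002 0.0015 0.1237] shift units [-0.574  -0.8742  0.0732]
```

Call:
servo_tool --pt "0 0 0 0 0 0.062" --pt "0 0 0 0 0.0015 0.062" --pt "-0.041 -0.0624 0.005 0 0 0" --pt "-0.041 -0.0624 0.005 0 0 0" --pt "-0.041 -0.0624 0.005 0 0 0" --hand 0 --newtons 20

```text
time_s: 0.52
ee_pos: [0.287, -0.5449, 0.2293]
tcp_rot: [0.748, -0.664, 0.0, 0.001]
wrist_force: [0.2, 0.9, 0.1]
finger_gap: 1.003
```

Call:
servo_tool --pt "-0.041 -0.0624 0.005 0 0 0" --pt "-0.041 -0.0624 0.005 0 0 0" --pt "-0.041 -0.0624 0.005 0 0 0" --pt "-0.041 -0.0624 0.005 0 0 0" --pt "-0.041 -0.0624 0.005 0 0 0"

```text
time_s: 0.93
ee_pos: [0.4303, -0.4238, 0.2168]
tcp_rot: [0.748, -0.663, 0.0, 0.001]
wrist_force: [0.1, 0.4, 0.0]
finger_gap: 1.001
```

Call:
servo_tool --pt "-0.041 -0.0624 0.005 0 0 0" --pt "-0.041 -0.0624 0.005 0 0 0" --pt "-0.041 -0.0624 0.005 0 0 0" --pt "-0.041 -0.0624 0.005 0 0 0" --pt "0 0 0 0 0 0"

```text
time_s: 1.35
ee_pos: [0.5509, -0.3186, 0.2056]
tcp_rot: [0.753, -0.658, -0.0, -0.004]
wrist_force: [0.9, 1.0, -0.5]
finger_gap: 1.0
```

```bash
sleep 1; python3 go.py 0.6005 -0.280 0.076 -83.1
```

```text
t 1.35 pos [ 0.5509 -0.3186  0.2056] F [ 0.9  1.  -0.5] gap mm 93.0 q [ 0.48  0.62  0.02  1.51 -0.02  1.01 -0.93]
turn units [-0.0034  0.0034  0.009 ] shift units [-0.0648 -0.1078  0.2593]
```

Call:
servo_tool --pt "0 0 0 0 0 0" --pt "0 0 0 0 0 0"

```text
time_s: 1.52
ee_pos: [0.5428, -0.3294, 0.2066]
tcp_rot: [0.748, -0.663, 0.0, 0.001]
wrist_force: [-1.1, -0.1, -0.2]
finger_gap: 1.002
```

```bash
python3 go.py 0.6005 -0.280 0.12 -83.1
```

```text
t 1.52 pos [ 0.5428 -0.3294  0.2066] F [-1.1 -0.1 -0.2] gap mm 93.1 q [ 0.49  0.62  0.03  1.51 -0.02  1.01 -0.93]
turn units [ 0.0011 -0.0016 -0.0003] shift units [-0.0843 -0.1265  0.1731]
```

Call:
servo_tool --pt "-0.028 -0.042 0.04 0 0 0" --pt "-0.028 -0.042 0.04 0 0 0" --pt "-0.02 -0.03 0.04 0 0 0" --pt "-0.008 -0.0125 0.04 0 -0.0015 0" --pt "0 0 0 0 0 0"

```text
time_s: 1.93
ee_pos: [0.599, -0.2782, 0.1225]
tcp_rot: [0.749, -0.663, -0.004, 0.001]
wrist_force: [-0.4, 0.4, -0.2]
finger_gap: 0.997
```

Call:
servo_tool --pt "0 0 0 0 0 0" --pt "0 0 0 0 0 0"

```text
time_s: 2.1
ee_pos: [0.6002, -0.283, 0.1283]
tcp_rot: [0.747, -0.665, 0.001, 0.001]
wrist_force: [0.2, -0.4, 0.8]
finger_gap: 0.999
```

```bash
python3 go.py 0.6005 -0.280 0.076 -83.1
python3 - <<'E'
from h import *
a,_,_=snap('top'); b,_,_=snap('side')
a=cv2.resize(a[150:250,360:460],(400,400),interpolation=2); b=cv2.resize(b[85:185,260:360],(400,400),interpolation=2)
save('c2',np.clip(np.hstack([a,b])*1.3,0,255).astype(np.uint8))
E
```

```text
t 2.1 pos [ 0.6002 -0.283   0.1283] F [ 0.2 -0.4  0.8] gap mm 92.9 q [ 0.39  0.74  0.03  1.5  -0.02  0.89 -1.03]
turn units [-0.0002 -0.0016 -0.0026] shift units [-0.0059 -0.0013  0.1046]
```

View pics/c2.png

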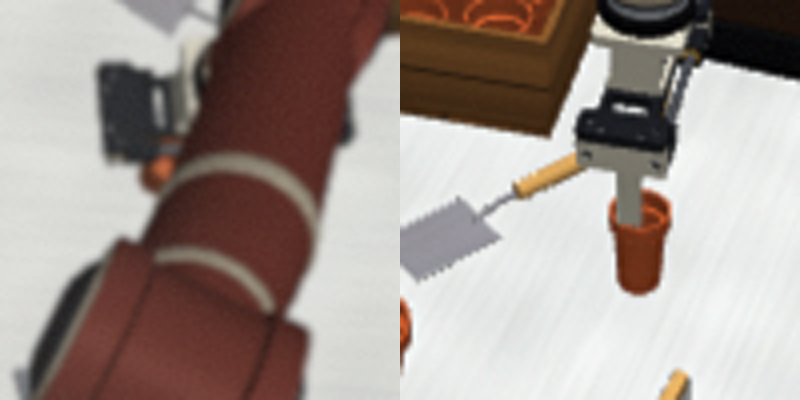

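The side view shows the near finger in front of the tall pot, roughly lined up with its axis. Descend and close.

Call:
servo_tool --pt "-0.006 -0.001 0.02 0 0 0" --pt "0 0 0.028 0 0 0" --pt "0 0 0.028 0 0 0" --pt "0 0 0.02 0 0 0" --pt "0 0 0.0085 0 0 0"

```text
time_s: 2.62
ee_pos: [0.6003, -0.2767, 0.0732]
tcp_rot: [0.748, -0.664, -0.001, 0.0]
wrist_force: [0.4, -0.2, 0.4]
finger_gap: 1.0
```

Call:
servo_tool --pt "0 0 0 0 0 0" --pt "0 0 0 0 0 0" --pt "0 0 0 0 0 0" --pt "0 0 0 0 0 0" --pt "0 0 0 0 0 0" --hand 255 --newtons 20

```text
time_s: 3.03
ee_pos: [0.6019, -0.2771, 0.0756]
tcp_rot: [0.748, -0.663, 0.001, -0.0]
wrist_force: [-0.1, -0.5, -0.1]
finger_gap: 0.694
```

Call:
servo_tool --pt "0 0 0 0 0 0" --pt "0 0 0 0 0 0" --pt "0 0 0 0 0 0" --pt "0 0 0 0 0 0" --pt "0 0 0 0 0 0"

```text
time_s: 3.45
ee_pos: [0.6018, -0.2774, 0.0752]
tcp_rot: [0.748, -0.663, 0.001, -0.0]
wrist_force: [0.2, -0.6, 2.4]
finger_gap: 0.558
```

```bash
python3 go.py 0.6005 -0.280 0.2 -83.1
```

```text
t 3.45 pos [ 0.6018 -0.2774  0.0752] F [ 0.2 -0.6  2.4] gap mm 51.9 q [ 0.39  0.81  0.02  1.54 -0.02  0.79 -1.03]
turn units [-0.0007 -0.0006 -0.0004] shift units [ 0.0048  0.0032 -0.2495]
```

Call:
servo_tool --pt "0 0 0 0 0 0" --pt "0 0 -0.02 0 0 0" --pt "0 0 -0.04 0 0 0" --pt "0 0 -0.06 0 0 0" --pt "0 0 -0.06 0 0 0"

```text
time_s: 3.87
ee_pos: [0.6002, -0.2757, 0.1646]
tcp_rot: [0.748, -0.663, -0.002, 0.0]
wrist_force: [0.9, -0.1, -0.5]
finger_gap: 0.558
```

Call:
servo_tool --pt "0 0 -0.04 0 0 0" --pt "0 0 -0.02 0 0 0" --pt "0 0 0 0 0 0" --pt "0 0 0 0 0 0"

```text
time_s: 4.2
ee_pos: [0.6008, -0.2763, 0.1941]
tcp_rot: [0.748, -0.663, -0.001, 0.0]
wrist_force: [0.4, -0.1, -1.5]
finger_gap: 0.559
```

```bash
python3 go.py 0.4354 0.2301 0.2 -83.1
```

```text
t 4.2 pos [ 0.6008 -0.2763  0.1941] F [ 0.4 -0.1 -1.5] gap mm 52.0 q [ 0.38  0.67  0.03  1.44 -0.02  1.03 -1.04]
turn units [ 0.0007  0.0008 -0.0001] shift units [-1.0453  0.2068 -0.0117]
```

Call:
servo_tool --pt "-0.02 0.004 -0.02 0 0 0" --pt "-0.04 0.008 -0.02 0 0 0" --pt "-0.055 0.011 0 0 0 0" --pt "-0.055 0.011 0 0 0 0" --pt "-0.055 0.011 0 0 0 0"

```text
time_s: 4.62
ee_pos: [0.564, -0.1657, 0.2136]
tcp_rot: [0.748, -0.663, -0.002, 0.0]
wrist_force: [0.5, 0.6, -1.1]
finger_gap: 0.554
```

Call:
servo_tool --pt "-0.055 0.011 0 0 0 0" --pt "-0.055 0.011 0 0 0 0" --pt "-0.055 0.011 0 0 0 0" --pt "-0.055 0.011 0 0 0 0" --pt "-0.055 0.011 0 0 0 0"

```text
time_s: 5.03
ee_pos: [0.5198, -0.0326, 0.2138]
tcp_rot: [0.748, -0.663, -0.001, 0.001]
wrist_force: [-0.4, 0.5, -1.3]
finger_gap: 0.556
```

Call:
servo_tool --pt "-0.055 0.011 0 0 0 0" --pt "-0.055 0.011 0 0 0 0" --pt "-0.055 0.011 0 0 0 0" --pt "-0.055 0.011 0 0 0 0" --pt "-0.055 0.011 0 0 0 0"

```text
time_s: 5.45
ee_pos: [0.4759, 0.1001, 0.2139]
tcp_rot: [0.748, -0.663, -0.001, 0.001]
wrist_force: [0.6, 0.6, -1.2]
finger_gap: 0.56
```

```bash
python3 go.py 0.4354 0.2301 0.2 -83.1
```

```text
t 5.45 pos [0.4759 0.1001 0.2139] F [ 0.6  0.6 -1.2] gap mm 52.0 q [-0.25  0.39 -0.    1.91  0.    0.84 -1.7 ]
turn units [0.0021 0.0001 0.0002] shift units [-0.2678  0.0492  0.0278]
```

Call:
servo_tool --pt "-0.055 0.01 0 0 0 0" --pt "-0.055 0.01 0 0 0 0" --pt "-0.055 0.01 0.02 0 0 0" --pt "-0.05 0.009 0.03 0 0 0" --pt "-0.035 0.007 0.04 0 0 0"

```text
time_s: 5.87
ee_pos: [0.4385, 0.2233, 0.1697]
tcp_rot: [0.75, -0.662, -0.001, -0.001]
wrist_force: [0.8, 0.8, -1.9]
finger_gap: 0.561
```

Call:
servo_tool --pt "-0.018 0.003 0.04 0 0 0" --pt "0 0 0.025 0 0 0" --pt "0 0 0 0 0 0" --pt "0 0 0 0 0 0" --pt "0 0 0 0 0 0"

```text
time_s: 6.28
ee_pos: [0.4378, 0.2283, 0.1377]
tcp_rot: [0.748, -0.664, 0.0, -0.0]
wrist_force: [0.4, -0.1, -0.9]
finger_gap: 0.558
```

```bash
python3 go.py 0.4354 0.2301 0.2 -83.1
python3 - <<'E'
from h import *
a,da,_=snap('top'); b,db,_=snap('side'); np.savez('pics/s1.npz',a=a,da=da,b=b,db=db)
a=cv2.resize(a[160:260,200:300],(400,400),interpolation=2); b=cv2.resize(b[210:320,240:350],(400,400),interpolation=2)
save('c3',np.clip(np.hstack([a,b])*1.3,0,255).astype(np.uint8))
E
```

```text
t 6.28 pos [0.4378 0.2283 0.1377] F [ 0.4 -0.1 -0.9] gap mm 51.9 q [-0.51  0.51 -0.02  1.98  0.02  0.64 -1.99]
turn units [-0.0001 -0.0001 -0.0006] shift units [-0.0041  0.0043 -0.1247]
```

View pics/c3.png

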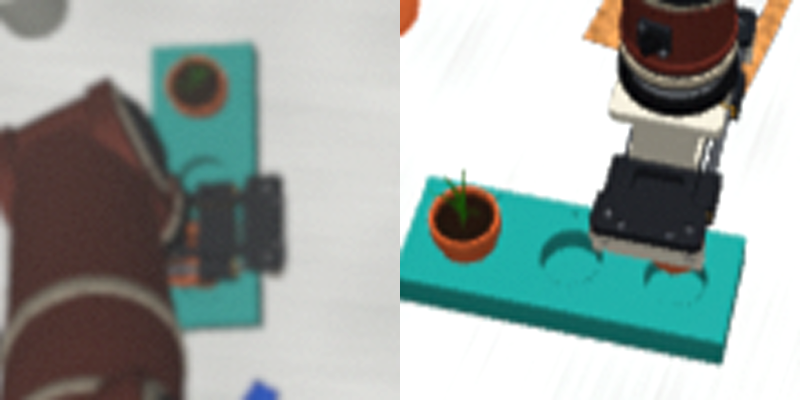

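Both crops show the tall pot hanging over pocket 1; in the side crop the pocket mouths are visible at full-image pixels of about (287,281) and (315,288). I measure the mouths from the first pictures: any pixel reading below the rim, cast onto the plane z = 36 mm.

Run:
```python
from h import *
for n,bx in(('top',(232,185,272,240)),('side',(262,262,338,302))):
    D=np.load(f'pics/{n}0.npz'); c=cams.get_calibration(n); W=cloud(D['d'],c)
    a,b,e,f=bx; hs=cv2.cvtColor(D['p'],cv2.COLOR_RGB2HSV)
    V=np.linalg.inv(np.array(c['view']))[:3,3]
    P=V+(W-V)*((.036-V[2])/(W[...,2:]-V[2]))
    for nm,cc in(('p1',(.4354,.2301)),('p2',(.5148,.2397))):
        m=np.zeros(W.shape[:2],bool); m[b:f,a:e]=True
        m&=(W[...,2]<.0315)&(np.hypot(P[...,0]-cc[0],P[...,1]-cc[1])<.033)
        q=P[m][:,:2].astype(np.float32)
        if len(q)<5: print(n,nm,len(q)); continue
        print(n,nm,len(q),'circ',cv2.minEnclosingCircle(q),'mean',q.mean(0), 'ext',q.min(0),q.max(0))
```

```text
top p1 136 circ ((0.42926713824272156, 0.23167195916175842), 0.028720540925860405) mean [0.43539926 0.23017354] ext [0.40658528 0.20343518] [0.45760602 0.25771144]
top p2 132 circ ((0.5162045955657959, 0.24323761463165283), 0.029962539672851562) mean [0.51546246 0.24060984] ext [0.49290922 0.2195226 ] [0.54546595 0.26623234]
side p1 196 circ ((0.4367038309574127, 0.23524601757526398), 0.02563830092549324) mean [0.43490598 0.23247261] ext [0.41353288 0.21015751] [0.46205422 0.25733438]
side p2 188 circ ((0.5165282487869263, 0.24754419922828674), 0.03136704862117767) mean [0.5141612  0.24184681] ext [0.48663723 0.21841477] [0.5474418 0.2675123]
```

Call:
servo_tool --pt "-0.006 0.004 0.01 0 0 0" --pt "0 0 0.02 0 0 0" --pt "0 0 0.01 0 0 0" --pt "0 0 0 0 0 0" --pt "0 0 0 0 0 0"

```text
time_s: 6.8
ee_pos: [0.4353, 0.2312, 0.1172]
tcp_rot: [0.748, -0.664, -0.0, 0.0]
wrist_force: [-0.5, -1.3, -1.2]
finger_gap: 0.557
```

```bash
python3 go.py 0.4352 0.2313 0.086 -83.1
python3 - <<'E'
from h import *
b,db,_=snap('side')
save('c4',np.clip(cv2.resize(b[240:310,270:350],(640,560),interpolation=2)*1.3,0,255).astype(np.uint8))
E
```

```text
t 6.8 pos [0.4353 0.2312 0.1172] F [-0.5 -1.3 -1.2] gap mm 51.8 q [-0.52  0.55 -0.02  2.01  0.02  0.59 -2.  ]
turn units [ 0.0002 -0.0001 -0.0004] shift units [-0.0001  0.0002  0.0624]
```

View pics/c4.png

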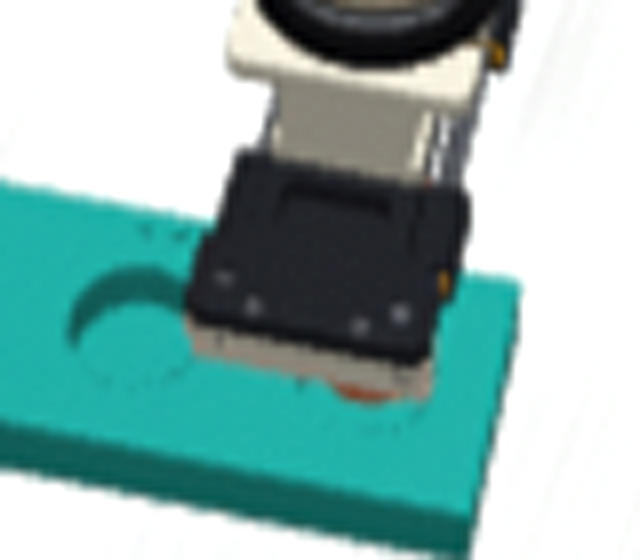

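The pot's foot (362,390) is centred over the mouth, which spans about x 300–425 in the crop. Lower gently.

Call:
servo_tool --pt "0 0 0.01 0 0 0" --pt "0 0 0.012 0 0 0" --pt "0 0 0.012 0 0 0" --pt "0 0 0.012 0 0 0" --pt "0 0 0 0 0 0"

```text
time_s: 7.27
ee_pos: [0.4348, 0.2312, 0.093]
tcp_rot: [0.748, -0.663, -0.0, 0.001]
wrist_force: [-0.1, 0.6, -1.0]
finger_gap: 0.556
```

Call:
servo_tool --pt "0 0 0.006 0 0 0" --pt "0 0 0.005 0 0 0" --pt "0 0 0.003 0 0 0" --pt "0 0 0 0 0 0" --pt "0 0 0 0 0 0"

```text
time_s: 7.68
ee_pos: [0.4354, 0.2315, 0.0873]
tcp_rot: [0.748, -0.663, 0.0, -0.0]
wrist_force: [-0.1, 0.4, -1.6]
finger_gap: 0.562
```

```bash
python3 go.py 0.4352 0.2313 0.085 -83.1
```

```text
t 7.68 pos [0.4354 0.2315 0.0873] F [-0.1  0.4 -1.6] gap mm 52.2 q [-0.52  0.6  -0.02  2.03  0.02  0.52 -2.  ]
turn units [-0.0002  0.0001 -0.0001] shift units [0.0003 0.0005 0.0046]
```

Call:
servo_tool --pt "0 0 0.003 0 0 0" --pt "0 0 0.0025 0 0 0" --pt "0 0 0 0 0 0" --pt "0 0 0 0 0 0"

```text
time_s: 8.02
ee_pos: [0.436, 0.2316, 0.0851]
tcp_rot: [0.748, -0.663, 0.0, -0.001]
wrist_force: [-0.0, -0.4, 3.3]
finger_gap: 0.557
```

Call:
servo_tool --pt "0 0 0 0 0 0" --pt "0 0 0 0 0 0" --pt "0 0 0 0 0 0" --pt "0 0 0 0 0 0" --pt "0 0 0 0 0 0" --hand 0

```text
time_s: 8.43
ee_pos: [0.4351, 0.2312, 0.0844]
tcp_rot: [0.748, -0.663, -0.0, 0.0]
wrist_force: [-0.1, 0.8, -0.2]
finger_gap: 0.864
```

Call:
servo_tool --pt "0 0 0 0 0 0" --pt "0 0 0 0 0 0" --pt "0 0 -0.02 0 0 0" --pt "0 0 -0.05 0 0 0" --pt "0 0 -0.06 0 0 0"

```text
time_s: 8.85
ee_pos: [0.4342, 0.2307, 0.1495]
tcp_rot: [0.748, -0.663, -0.001, 0.002]
wrist_force: [0.8, 0.0, -0.1]
finger_gap: 0.998
```

Call:
servo_tool --pt "0 0 -0.06 0 0 0" --pt "0 0 -0.04 0 0 0" --pt "0 0 -0.02 0 0 0" --pt "0 0 0 0 0 0"

```text
time_s: 9.18
ee_pos: [0.4368, 0.2322, 0.2129]
tcp_rot: [0.748, -0.663, 0.001, -0.003]
wrist_force: [-0.1, 0.1, -0.4]
finger_gap: 0.994
```

```bash
python3 go.py 0.4435 -0.3485 0.2 -83.1
```

```text
t 9.18 pos [0.4368 0.2322 0.2129] F [-0.1  0.1 -0.4] gap mm 92.4 q [-0.52  0.4  -0.02  1.9   0.01  0.83 -2.  ]
turn units [-0.0041  0.0018 -0.0003] shift units [1.1546 0.1263 0.0258]
```

Call:
servo_tool --pt "0.03 -0.004 0 0 0 0" --pt "0.05 -0.004 0 0 0 0" --pt "0.055 -0.004 0 0 0 0" --pt "0.055 -0.004 0 0 0 0" --pt "0.055 -0.004 0 0 0 0"

```text
time_s: 9.6
ee_pos: [0.4594, 0.1097, 0.209]
tcp_rot: [0.748, -0.663, -0.0, 0.001]
wrist_force: [0.5, 0.3, 0.9]
finger_gap: 1.001
```

Call:
servo_tool --pt "0.055 -0.004 0 0 0 0" --pt "0.055 -0.004 0 0 0 0" --pt "0.055 -0.004 0 0 0 0" --pt "0.055 -0.004 0 0 0 0" --pt "0.055 -0.004 0 0 0 0"

```text
time_s: 10.02
ee_pos: [0.4857, -0.0257, 0.2089]
tcp_rot: [0.748, -0.663, -0.001, 0.0]
wrist_force: [1.0, 0.9, -0.1]
finger_gap: 0.997
```

Call:
servo_tool --pt "0.055 0.015 0 0 0 0" --pt "0.055 0.015 0 0 0 0" --pt "0.055 0.015 0 0 0 0" --pt "0.055 0.015 0 0 0 0" --pt "0.055 0.015 0 0 0 0"

```text
time_s: 10.43
ee_pos: [0.4645, -0.1665, 0.2089]
tcp_rot: [0.748, -0.663, -0.001, 0.0]
wrist_force: [1.2, 0.2, 0.6]
finger_gap: 0.997
```

```bash
python3 go.py 0.4435 -0.3485 0.2 -83.1
```

```text
t 10.43 pos [ 0.4645 -0.1665  0.2089] F [1.2 0.2 0.6] gap mm 92.8 q [ 0.27  0.41  0.04  1.9  -0.02  0.83 -1.13]
turn units [ 0.001   0.0005 -0.0002] shift units [0.3563 0.0855 0.0178]
```

Call:
servo_tool --pt "0.055 0.013 0 0 0 0" --pt "0.055 0.013 0.01 0 0 0" --pt "0.055 0.013 0.03 0 0 0" --pt "0.055 0.013 0.04 0 0 0" --pt "0.05 0.012 0.04 0 0 0"

```text
time_s: 10.85
ee_pos: [0.4493, -0.3049, 0.1486]
tcp_rot: [0.748, -0.664, 0.0, 0.0]
wrist_force: [0.2, 0.0, 0.1]
finger_gap: 1.003
```

Call:
servo_tool --pt "0.04 0.009 0.04 0 0 0" --pt "0.02 0.004 0.04 0 0 0" --pt "0 0 0 0 0 0" --pt "0 0 0 0 0 0"

```text
time_s: 11.18
ee_pos: [0.4459, -0.3331, 0.1082]
tcp_rot: [0.748, -0.664, -0.002, 0.0]
wrist_force: [0.6, 0.0, -0.5]
finger_gap: 1.0
```

```bash
python3 go.py 0.4435 -0.3485 0.052 -83.1
```

```text
t 11.18 pos [ 0.4459 -0.3331  0.1082] F [ 0.6  0.  -0.5] gap mm 93.0 q [ 0.58  0.63  0.04  1.84 -0.04  0.68 -0.81]
turn units [ 0.0018  0.002  -0.0009] shift units [0.0299 0.0085 0.1124]
```

Call:
servo_tool --pt "0.025 0.006 0 0 0 0" --pt "0.005 0.002 0.02 0 0 0" --pt "0 0 0.03 0 0 0" --pt "0 0 0.02 0 0 0" --pt "0 0 0 0 0 0"

```text
time_s: 11.6
ee_pos: [0.4441, -0.348, 0.073]
tcp_rot: [0.749, -0.663, -0.002, -0.0]
wrist_force: [-0.7, -0.2, 0.2]
finger_gap: 1.0
```

```bash
python3 go.py 0.4435 -0.3485 0.052 -83.1
```

```text
t 11.6 pos [ 0.4441 -0.348   0.073 ] F [-0.7 -0.2  0.2] gap mm 93.0 q [ 0.6   0.7   0.03  1.84 -0.04  0.61 -0.79]
turn units [0.0014 0.0016 0.0003] shift units [0.0009 0.0014 0.0419]
```

Call:
servo_tool --pt "0 0.001 0.018 0 0 0" --pt "0 0 0.016 0 0 0" --pt "0 0 0.008 0 0 0" --pt "0 0 0 0 0 0" --pt "0 0 0 0 0 0"

```text
time_s: 12.02
ee_pos: [0.4445, -0.3491, 0.0533]
tcp_rot: [0.748, -0.663, -0.0, -0.0]
wrist_force: [0.1, -0.0, 0.2]
finger_gap: 1.0
```

Call:
servo_tool --pt "0 0 0 0 0 0" --pt "0 0 0 0 0 0" --pt "0 0 0 0 0 0" --pt "0 0 0 0 0 0" --pt "0 0 0 0 0 0" --hand 255 --newtons 20

```text
time_s: 12.43
ee_pos: [0.4446, -0.3493, 0.0537]
tcp_rot: [0.748, -0.663, 0.0, -0.0]
wrist_force: [-0.2, -0.1, -0.5]
finger_gap: 0.687
```

Call:
servo_tool --pt "0 0 0 0 0 0" --pt "0 0 0 0 0 0" --pt "0 0 0 0 0 0" --pt "0 0 0 0 0 0" --pt "0 0 0 0 0 0"

```text
time_s: 12.85
ee_pos: [0.4446, -0.3494, 0.0536]
tcp_rot: [0.748, -0.663, 0.0, -0.0]
wrist_force: [0.1, -0.7, 0.8]
finger_gap: 0.544
```

```bash
python3 go.py 0.5148 0.2412 0.2 -83.1
```

```text
t 12.85 pos [ 0.4446 -0.3494  0.0536] F [ 0.1 -0.7  0.8] gap mm 50.6 q [ 0.61  0.73  0.03  1.85 -0.04  0.57 -0.79]
turn units [-0.0002 -0.0002 -0.0003] shift units [-1.1558 -0.2813 -0.2928]
```

Call:
servo_tool --pt "0 0 -0.01 0 0 0" --pt "0 0 -0.03 0 0 0" --pt "0 0 -0.05 0 0 0" --pt "0 0 -0.06 0 0 0" --pt "0 0 -0.06 0 0 0"

```text
time_s: 13.27
ee_pos: [0.4439, -0.3486, 0.1593]
tcp_rot: [0.748, -0.663, -0.001, -0.0]
wrist_force: [0.3, 0.3, -0.4]
finger_gap: 0.545
```

Call:
servo_tool --pt "0 0 -0.05 0 0 0" --pt "0 0 -0.03 0 0 0" --pt "0 0 -0.01 0 0 0" --pt "0 0 0 0 0 0"

```text
time_s: 13.6
ee_pos: [0.4449, -0.3494, 0.2049]
tcp_rot: [0.748, -0.663, 0.001, -0.0]
wrist_force: [0.7, -0.1, -0.7]
finger_gap: 0.545
```

```bash
python3 go.py 0.5148 0.2412 0.2 -83.1
python3 - <<'E'
from h import *
b,db,_=snap('side'); a,da,_=snap('top')
f=lambda x:np.clip(cv2.resize(x,(400,400),interpolation=2)*1.3,0,255).astype(np.uint8)
save('c5',np.hstack([f(b[60:180,310:430]),f(b[210:310,240:340])]))
E
```

```text
t 13.6 pos [ 0.4449 -0.3494  0.2049] F [ 0.7 -0.1 -0.7] gap mm 50.7 q [ 0.6   0.52  0.05  1.72 -0.03  0.9  -0.79]
turn units [-0.0014 -0.0011 -0.0002] shift units [-1.1559 -0.2807  0.0097]
```

View pics/c5.png

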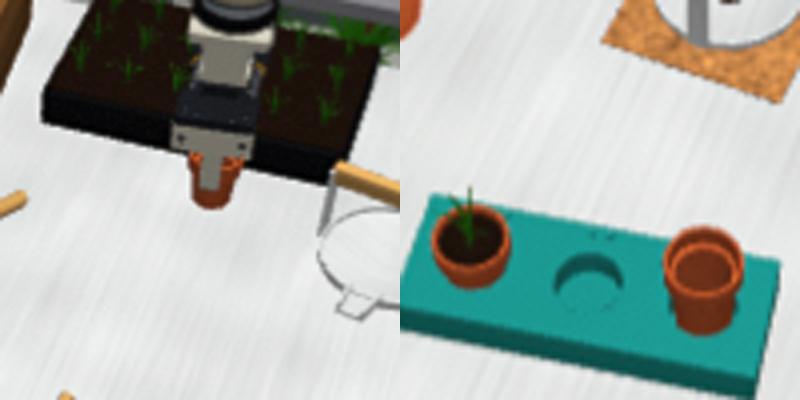

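Left: the short pot is held upright at crop (215,180). Right: the tall pot stands upright in pocket 1. I measure where the held pot sits relative to the TCP.

```bash
cat > off.py <<'E'
import sys
from h import *
a,b,e,f=map(int,sys.argv[1:5]); p,d,c=snap('side'); W=cloud(d,c); s=readout.state(); T=s['ee_pos']
h=cv2.cvtColor(p,cv2.COLOR_RGB2HSV); m=((h[...,0]<12)|(h[...,0]>172))&(h[...,1]>110)
V=np.linalg.inv(np.array(c['view'])); rt=V[:2,0]/np.linalg.norm(V[:2,0])
for v in range(b,f):
    u=np.where(m[v,a:e])[0]+a
    if len(u)<8: continue
    q=W[v,u]; z=np.nanmedian(q[:,2]); L=ray(u[0]-.5,v,c,z)[:2];R=ray(u[-1]+.5,v,c,z)[:2]
    print(v,u[0],u[-1],'z-T',round(z-T[2],3),'width',round(np.linalg.norm(R-L),4),'right off',((L+R)/2-T[:2])@rt.round(4))
print('right dir',rt)
E
python3 off.py 355 95 395 130
```

```text
108 367 382 z-T -0.014 width 0.0515 right off 0.0038619640703466294
109 367 383 z-T -0.014 width 0.0546 right off 0.005019021567845978
110 367 382 z-T -0.001 width 0.0505 right off 0.00012095740631672411
111 367 382 z-T 0.001 width 0.0503 right off -0.000597334810570877
112 368 381 z-T -0.003 width 0.0441 right off -0.0002382557807991751
113 368 381 z-T -0.007 width 0.0442 right off 0.00031104101718485995
118 369 378 z-T -0.031 width 0.0321 right off 0.00019233293709683278
119 369 378 z-T -0.036 width 0.0322 right off 0.0007563358664260571
120 369 378 z-T -0.04 width 0.0323 right off 0.0012774493184418082
121 369 377 z-T -0.046 width 0.0291 right off 0.0004039087690219048
right dir [-0.94342428 -0.33158804]
```

Call:
servo_tool --pt "-0.025 -0.006 0 0 0 0" --pt "-0.045 -0.011 0 0 0 0" --pt "-0.053 -0.013 0 0 0 0" --pt "-0.053 -0.013 0 0 0 0" --pt "-0.053 -0.013 0 0 0 0"

```text
time_s: 14.17
ee_pos: [0.458, -0.2296, 0.2023]
tcp_rot: [0.748, -0.663, -0.001, 0.0]
wrist_force: [0.8, 0.4, -0.3]
finger_gap: 0.542
```

Call:
servo_tool --pt "-0.053 -0.013 0 0 0 0" --pt "-0.053 -0.013 0 0 0 0" --pt "-0.053 -0.013 0 0 0 0" --pt "-0.053 -0.013 0 0 0 0" --pt "-0.053 -0.013 0 0 0 0"

```text
time_s: 14.58
ee_pos: [0.474, -0.0942, 0.2025]
tcp_rot: [0.749, -0.663, -0.001, 0.0]
wrist_force: [-0.3, -0.3, -0.5]
finger_gap: 0.544
```

Call:
servo_tool --pt "-0.053 -0.013 0 0 0 0" --pt "-0.053 -0.013 0 0 0 0" --pt "-0.053 -0.013 0 0 0 0" --pt "-0.053 -0.013 0 0 0 0" --pt "-0.053 -0.013 0 0 0 0"

```text
time_s: 15.0
ee_pos: [0.4901, 0.041, 0.2025]
tcp_rot: [0.749, -0.663, -0.001, 0.001]
wrist_force: [0.8, 0.1, -0.2]
finger_gap: 0.544
```

Call:
servo_tool --pt "-0.053 -0.013 0 0 0 0" --pt "-0.053 -0.013 0 0 0 0" --pt "-0.053 -0.013 0 0 0 0" --pt "-0.053 -0.013 0 0 0 0" --pt "0 0 0 0 0 0"

```text
time_s: 15.42
ee_pos: [0.5029, 0.1555, 0.2025]
tcp_rot: [0.752, -0.659, -0.002, -0.001]
wrist_force: [0.1, 1.3, -0.4]
finger_gap: 0.542
```

```bash
python3 go.py 0.5148 0.2412 0.1 -83.1
```

```text
t 15.42 pos [0.5029 0.1555 0.2025] F [ 0.1  1.3 -0.4] gap mm 50.4 q [-0.33  0.46 -0.01  1.83 -0.    0.85 -1.78]
turn units [0.0007 0.0034 0.0068] shift units [-0.1672 -0.0441  0.2049]
```

Call:
servo_tool --pt "-0.05 -0.013 0.03 0 0 0" --pt "-0.05 -0.013 0.04 0 0 0" --pt "-0.045 -0.012 0.04 0 0 0" --pt "-0.02 -0.006 0.04 0 0 0" --pt "0 0 0.03 0 0 0"

```text
time_s: 15.83
ee_pos: [0.5141, 0.2359, 0.1109]
tcp_rot: [0.75, -0.661, -0.002, 0.0]
wrist_force: [1.3, 0.2, -1.2]
finger_gap: 0.54
```

Call:
servo_tool --pt "0 0 0 0 0 0" --pt "0 0 0 0 0 0" --pt "0 0 0 0 0 0"

```text
time_s: 16.08
ee_pos: [0.5166, 0.2311, 0.114]
tcp_rot: [0.748, -0.664, 0.0, -0.0]
wrist_force: [1.2, -0.2, -1.1]
finger_gap: 0.548
```

```bash
python3 go.py 0.5148 0.2412 0.0636 -83.1
```

```text
t 16.08 pos [0.5166 0.2311 0.114 ] F [ 1.2 -0.2 -1.1] gap mm 50.9 q [-0.46  0.63 -0.    1.81  0.    0.7  -1.91]
turn units [-0.0003 -0.0002 -0.0008] shift units [-0.0205  0.0011  0.1008]
```

Call:
servo_tool --pt "-0.0145 0.001 0 0 0 0" --pt "-0.006 0 0.02 0 0 0" --pt "0 0 0.014 0 0 0" --pt "0 0 0 0 0 0" --pt "0 0 0 0 0 0"

```text
time_s: 16.5
ee_pos: [0.5142, 0.2413, 0.096]
tcp_rot: [0.748, -0.663, -0.0, 0.001]
wrist_force: [0.3, -0.2, -0.7]
finger_gap: 0.543
```

```bash
python3 go.py 0.5148 0.2412 0.0636 -83.1; python3 off.py 278 262 302 300
python3 - <<'E'
from h import *
b,db,_=snap('side')
save('c6',np.clip(cv2.resize(b[230:310,240:340],(750,600),interpolation=2)*1.3,0,255).astype(np.uint8))
E
```

```text
t 16.5 pos [0.5142 0.2413 0.096 ] F [ 0.3 -0.2 -0.7] gap mm 50.5 q [-0.48  0.66 -0.    1.81  0.    0.66 -1.93]
turn units [ 0.0009 -0.0004 -0.0002] shift units [ 0.0004 -0.0011  0.0647]
right dir [-0.94342428 -0.33158804]
```

View pics/c6.png

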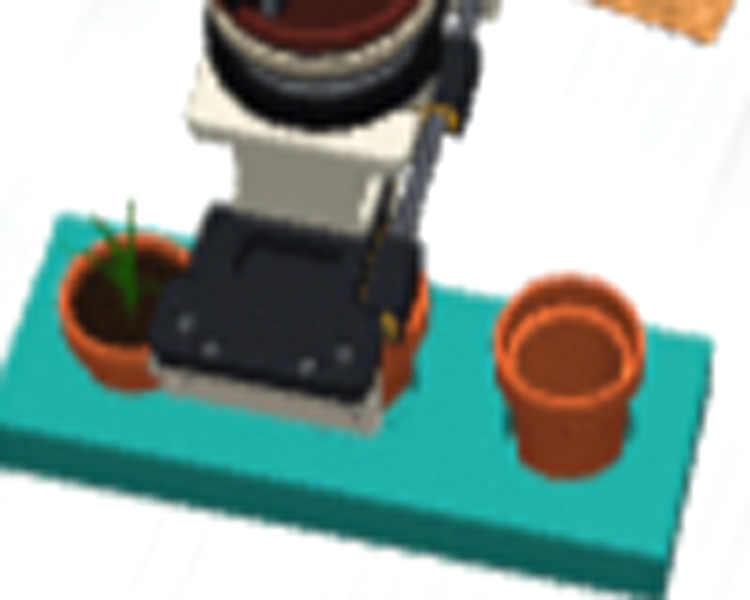

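The tall pot stands upright in pocket 1 (crop 570,390). The short pot hangs over pocket 2 behind the jaw (410,340). Lower it.

Call:
servo_tool --pt "0 0 0.01 0 0 0" --pt "0 0 0.012 0 0 0" --pt "0 0 0.012 0 0 0" --pt "0 0 0.01 0 0 0" --pt "0 0 0 0 0 0"

```text
time_s: 17.02
ee_pos: [0.5152, 0.2416, 0.0736]
tcp_rot: [0.748, -0.664, 0.0, -0.0]
wrist_force: [1.2, 0.2, -0.7]
finger_gap: 0.543
```

Call:
servo_tool --pt "0 0 0.006 0 0 0" --pt "0 0 0.006 0 0 0" --pt "0 0 0.005 0 0 0" --pt "0 0 0 0 0 0" --pt "0 0 0 0 0 0"

```text
time_s: 17.43
ee_pos: [0.5159, 0.2417, 0.0664]
tcp_rot: [0.748, -0.664, 0.001, -0.001]
wrist_force: [2.7, -0.4, 0.6]
finger_gap: 0.545
```

```bash
python3 go.py 0.5148 0.2412 0.0636 -83.1
```

```text
t 17.43 pos [0.5159 0.2417 0.0664] F [ 2.7 -0.4  0.6] gap mm 50.7 q [-0.48  0.71 -0.    1.83  0.    0.6  -1.93]
turn units [-0.0017  0.0002 -0.0005] shift units [0.0008 0.0024 0.0055]
```

Sideways force of 2.7 N in +x: the pot is brushing the near wall. Shift 1.5 mm in +x and finish lowering.

Call:
servo_tool --pt "0 -0.003 0 0 0 0" --pt "0 0 0.003 0 0 0" --pt "0 0 0.003 0 0 0" --pt "0 0 0 0 0 0" --pt "0 0 0 0 0 0"

```text
time_s: 17.85
ee_pos: [0.517, 0.2419, 0.0636]
tcp_rot: [0.748, -0.664, 0.001, -0.001]
wrist_force: [4.0, -0.6, 5.0]
finger_gap: 0.546
```

```bash
python3 go.py 0.5148 0.2412 0.0636 -83.1
```

```text
t 17.85 pos [0.517  0.2419 0.0636] F [ 4.  -0.6  5. ] gap mm 50.8 q [-0.47  0.71 -0.    1.83  0.    0.59 -1.93]
turn units [-0.0012  0.0001 -0.0004] shift units [0.0008 0.0045 0.    ]
```

Call:
servo_tool --pt "0 -0.003 0 0 0 0" --pt "0 0 0 0 0 0" --pt "0 0 0 0 0 0"

```text
time_s: 18.1
ee_pos: [0.5174, 0.2419, 0.0635]
tcp_rot: [0.748, -0.663, -0.0, 0.0]
wrist_force: [2.1, -1.7, 6.1]
finger_gap: 0.543
```

Call:
servo_tool --pt "0 0 0 0 0 0" --pt "0 0 0 0 0 0" --pt "0 0 0 0 0 0" --pt "0 0 0 0 0 0" --pt "0 0 0 0 0 0" --hand 0

```text
time_s: 18.52
ee_pos: [0.5166, 0.2421, 0.0624]
tcp_rot: [0.748, -0.663, -0.001, 0.001]
wrist_force: [0.4, 0.6, 0.6]
finger_gap: 0.852
```

Call:
servo_tool --pt "0 0 0 0 0 0" --pt "0 0 0 0 0 0" --pt "0 0 -0.01 0 0 0" --pt "0 0 -0.03 0 0 0" --pt "0 0 -0.05 0 0 0"

```text
time_s: 18.93
ee_pos: [0.516, 0.2413, 0.1067]
tcp_rot: [0.748, -0.663, -0.001, 0.003]
wrist_force: [0.1, -0.7, -0.4]
finger_gap: 1.0
```

Call:
servo_tool --pt "0 0 -0.06 0 0 0" --pt "0 0 -0.06 0 0 0" --pt "0 0 -0.06 0 0 0" --pt "0.03 0 -0.03 0 0 0" --pt "0.05 0 0 0 0 0"

```text
time_s: 19.35
ee_pos: [0.524, 0.2067, 0.2179]
tcp_rot: [0.75, -0.661, 0.001, -0.005]
wrist_force: [1.2, -0.6, -0.2]
finger_gap: 0.999
```

Call:
servo_tool --pt "0.055 0 0 0 0 0" --pt "0.055 0 0 0 0 0" --pt "0.055 0 0 0 0 0" --pt "0.055 0 0 0 0 0" --pt "0.055 0 0 0 0 0"

```text
time_s: 19.77
ee_pos: [0.5388, 0.0645, 0.2136]
tcp_rot: [0.748, -0.663, 0.0, -0.0]
wrist_force: [0.3, -0.3, 0.5]
finger_gap: 1.001
```

```bash
python3 go.py 0.5105 -0.0426 0.2 -3.9
python3 - <<'E'
from h import *
b,db,_=snap('side'); np.savez('pics/s2.npz',b=b,db=db)
c=cams.get_calibration('side'); W=cloud(db,c); h=cv2.cvtColor(b,cv2.COLOR_RGB2HSV)
m=((h[...,0]<12)|(h[...,0]>172))&(h[...,1]>110)
for k,(x,y) in dict(p1=(.4352,.2313),p2=(.5148,.2412)).items():
    q=W[m&(np.hypot(W[...,0]-x,W[...,1]-y)<.033)]; z=q[:,2]; zt=np.percentile(z,97); t=q[z>zt-.006]
    print(k,len(q),'top',zt,np.percentile(t[:,2],[10,90]),cv2.minEnclosingCircle(t[:,:2].astype(np.float32)))
    A=np.c_[t[:,:2],np.ones(len(t))]; s=np.linalg.lstsq(A,t[:,2],rcond=None)[0]; print(' slope',s[:2])
save('c7',np.clip(cv2.resize(b[180:310,230:350],(540,585),interpolation=2)*1.3,0,255).astype(np.uint8))
E
```

```text
t 19.77 pos [0.5388 0.0645 0.2136] F [ 0.3 -0.3  0.5] gap mm 93.1 q [-0.17  0.47  0.01  1.77 -0.01  0.9  -1.6 ]
turn units [-3.000e-04 -1.000e-04 -8.802e-01] shift units [-0.0419  0.2175  0.0272]
p1 408 top 0.09581089937347315 [0.09087705 0.09672496] ((0.43553784489631653, 0.23157978057861328), 0.026943322271108627)
 slope [-0.01289851 -0.00900836]
p2 316 top 0.06689981286913219 [0.06167893 0.06704567] ((0.5141682624816895, 0.24168090522289276), 0.026948537677526474)
 slope [-0.00796395  0.01078998]
```

View pics/c7.png

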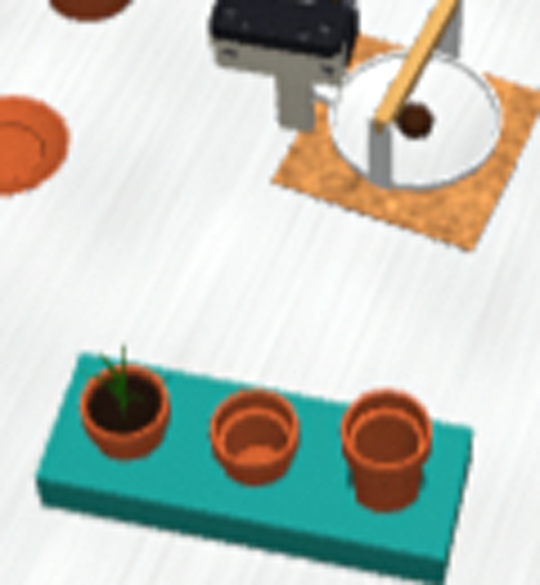

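Both pots are seated: rim tops measure 95 and 67 mm against 94 and 66 expected, both level. The seed is visible at the dish centre. Now turn the jaws to the handle.

Call:
servo_tool --pt "0 0 0 0 0 -0.05" --pt "0 0 0 0 0 -0.074" --pt "0 0 0 0 0 -0.074" --pt "0 0 0 0 0 -0.074" --pt "0 0 0 0 0 -0.074"

```text
time_s: 20.23
ee_pos: [0.5388, 0.0661, 0.2135]
tcp_rot: [0.9, -0.436, 0.0, -0.0]
wrist_force: [0.1, 0.9, 0.1]
finger_gap: 1.003
```

Call:
servo_tool --pt "0 0 0 0 0 -0.074" --pt "0 0 0 0 0 -0.074" --pt "0 0 0 0 0 -0.074" --pt "0 0 0 0 0 -0.074" --pt "0 0 0 0 0 -0.074"

```text
time_s: 20.65
ee_pos: [0.5388, 0.066, 0.2134]
tcp_rot: [0.987, -0.159, 0.0, 0.0]
wrist_force: [0.3, 1.0, 0.2]
finger_gap: 1.0
```

Call:
servo_tool --pt "0 0 0 0 0 -0.074" --pt "0 0 0 0 0 -0.074" --pt "0 0 0 0 0 -0.016" --pt "0 0 0 0 0 0" --pt "0 0 0 0 0 0"

```text
time_s: 21.07
ee_pos: [0.5389, 0.0659, 0.2132]
tcp_rot: [0.999, -0.035, 0.0, -0.0]
wrist_force: [0.1, 0.2, 0.5]
finger_gap: 1.001
```

```bash
python3 go.py 0.5105 -0.0426 0.15 -3.85
```

```text
t 21.07 pos [0.5389 0.0659 0.2132] F [0.1 0.2 0.5] gap mm 93.1 q [ 0.08  0.5  -0.36  1.76  0.22  0.92 -0.45]
turn units [-0.     -0.0001 -0.0024] shift units [-0.0421  0.2203  0.1264]
```

Call:
servo_tool --pt "-0.005 0.03 0 0 0 -0.0024" --pt "-0.01 0.05 0.02 0 0 0" --pt "-0.01 0.05 0.03 0 0 0" --pt "-0.01 0.05 0.04 0 0 0" --pt "-0.007 0.035 0.03 0 0 0"

```text
time_s: 21.48
ee_pos: [0.51, -0.0427, 0.1522]
tcp_rot: [0.999, -0.034, -0.0, 0.001]
wrist_force: [0.5, -1.0, -0.5]
finger_gap: 1.0
```

Call:
servo_tool --pt "0 0.005 0.006 0 0 0" --pt "0 0 0 0 0 0" --pt "0 0 0 0 0 0"

```text
time_s: 21.73
ee_pos: [0.5119, -0.0409, 0.1508]
tcp_rot: [0.999, -0.032, 0.001, -0.001]
wrist_force: [0.4, 0.9, -0.1]
finger_gap: 1.002
```

```bash
python3 go.py 0.5105 -0.0426 0.09 -3.85
python3 - <<'E'
from h import *
b,db,_=snap('side'); a,da,_=snap('top')
f=lambda x:np.clip(cv2.resize(x,(400,400),interpolation=2)*1.3,0,255).astype(np.uint8)
save('c8',np.hstack([f(a[165:255,290:380]),f(b[140:240,270:370])]))
E
```

```text
t 21.73 pos [ 0.5119 -0.0409  0.1508] F [ 0.4  0.9 -0.1] gap mm 93.2 q [ 0.27  0.54 -0.34  1.91  0.26  0.73 -0.28]
turn units [-0.0009 -0.0012  0.002 ] shift units [-0.0025  0.0035  0.1216]
```

View pics/c8.png

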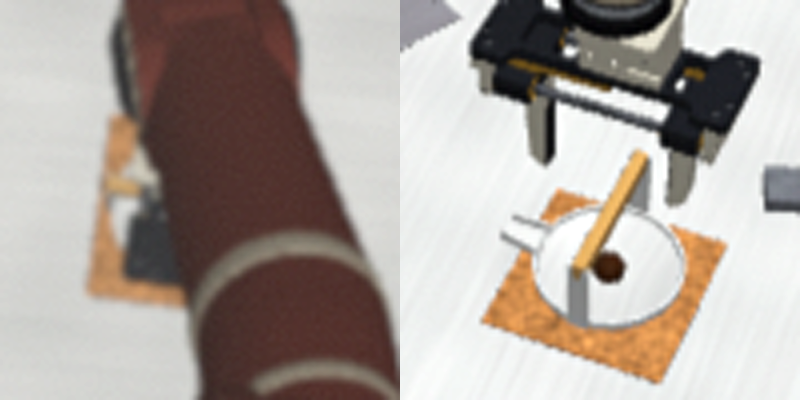

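The jaws straddle the bar (bar at crop (610,210), fingers at (543,120) and (680,170)), and the seed is in the middle. Descend.

Call:
servo_tool --pt "-0.0025 0.0035 0.02 0 0 0.0015" --pt "0 0 0.03 0 0 0" --pt "0 0 0.03 0 0 0" --pt "0 0 0.025 0 0 0" --pt "0 0 0.012 0 0 0"

```text
time_s: 22.25
ee_pos: [0.5098, -0.0425, 0.0911]
tcp_rot: [0.999, -0.032, 0.0, -0.0]
wrist_force: [-0.7, 0.1, 0.3]
finger_gap: 0.998
```

Call:
servo_tool --pt "0 0 0.0045 0 0 0" --pt "0 0 0 0 0 0" --pt "0 0 0 0 0 0" --pt "0 0 0 0 0 0"

```text
time_s: 22.58
ee_pos: [0.5102, -0.044, 0.0901]
tcp_rot: [0.999, -0.033, 0.001, -0.0]
wrist_force: [0.5, -0.8, -1.2]
finger_gap: 1.002
```

```bash
python3 go.py 0.5105 -0.0426 0.09 -3.85
```

```text
t 22.58 pos [ 0.5102 -0.044   0.0901] F [ 0.5 -0.8 -1.2] gap mm 93.2 q [ 0.24  0.63 -0.29  1.97  0.31  0.58 -0.33]
turn units [-0.0001 -0.0013  0.0002] shift units [ 0.0004 -0.0028  0.0003]
```

Call:
servo_tool --pt "0 -0.0025 0 0 0 0" --pt "0 0 0 0 0 0" --pt "0 0 0 0 0 0" --pt "0 0 0 0 0 0" --pt "0 0 0 0 0 0" --hand 205 --newtons 10

```text
time_s: 23.0
ee_pos: [0.5096, -0.043, 0.0894]
tcp_rot: [0.999, -0.034, 0.0, -0.0]
wrist_force: [0.8, -0.3, 0.1]
finger_gap: 0.689
```

Call:
servo_tool --pt "0 0 0 0 0 0" --pt "0 0 0 0 0 0" --pt "0 0 0 0 0 0" --pt "0 0 0 0 0 0" --pt "0 0 0 0 0 0"

```text
time_s: 23.42
ee_pos: [0.5096, -0.043, 0.0893]
tcp_rot: [0.999, -0.034, 0.0, -0.0]
wrist_force: [0.4, -0.7, 0.4]
finger_gap: 0.337
```

Call:
servo_tool --pt "0 0 0 0 0 0" --pt "0 0 0 0 0 0" --pt "0 0 0 0 0 0" --pt "0 0 0 0 0 0" --pt "0 0 0 0 0 0"

```text
time_s: 23.83
ee_pos: [0.5096, -0.043, 0.0893]
tcp_rot: [0.999, -0.034, 0.0, -0.0]
wrist_force: [-0.6, -1.1, 0.1]
finger_gap: 0.196
```

Call:
servo_tool --pt "0 0 0 0 0 0" --pt "0 0 0 0 0 0" --pt "0 0 0 0 0 0" --pt "0 0 0 0 0 0" --pt "0 0 0 0 0 0" --hand 255

```text
time_s: 24.25
ee_pos: [0.5095, -0.043, 0.0892]
tcp_rot: [0.999, -0.034, -0.0, -0.0]
wrist_force: [0.6, -0.1, -0.8]
finger_gap: 0.129
```

Call:
servo_tool --pt "0 0 0 0 0 0" --pt "0 0 0 0 0 0" --pt "0 0 0 0 0 0" --pt "0 0 0 0 0 0" --pt "0 0 0 0 0 0" --newtons 40

```text
time_s: 24.67
ee_pos: [0.5094, -0.043, 0.0892]
tcp_rot: [0.999, -0.034, -0.0, -0.0]
wrist_force: [0.2, -0.6, -2.1]
finger_gap: 0.126
```

```bash
python3 go.py 0.5105 -0.0426 0.21 -3.85
```

```text
t 24.67 pos [ 0.5094 -0.043   0.0892] F [ 0.2 -0.6 -2.1] gap mm 11.7 q [ 0.23  0.63 -0.29  1.97  0.31  0.58 -0.33]
turn units [-0.      0.0002  0.0001] shift units [ 0.0022 -0.0009 -0.2416]
```

Gripped at 11.7 mm on the 12 mm bar. Lift gently, ramped, 12.5 cm.

Call:
servo_tool --pt "0 0 -0.004 0 0 0" --pt "0 0 -0.008 0 0 0" --pt "0 0 -0.012 0 0 0" --pt "0 0 -0.016 0 0 0" --pt "0 0 -0.018 0 0 0"

```text
time_s: 25.08
ee_pos: [0.5094, -0.0429, 0.1191]
tcp_rot: [0.999, -0.033, -0.0, -0.0]
wrist_force: [-1.0, 0.4, -2.0]
finger_gap: 0.129
```

Call:
servo_tool --pt "0 0 -0.018 0 0 0" --pt "0 0 -0.018 0 0 0" --pt "0 0 -0.018 0 0 0" --pt "0 0 -0.018 0 0 0" --pt "0 0 -0.018 0 0 0"

```text
time_s: 25.5
ee_pos: [0.5095, -0.043, 0.1644]
tcp_rot: [0.999, -0.034, 0.0, -0.0]
wrist_force: [-0.2, 0.4, -2.3]
finger_gap: 0.13
```

Call:
servo_tool --pt "0 0 -0.018 0 0 0" --pt "0 0 -0.018 0 0 0" --pt "0 0 -0.018 0 0 0" --pt "0 0 -0.018 0 0 0" --pt "0 0 -0.016 0 0 0"

```text
time_s: 25.92
ee_pos: [0.5096, -0.0429, 0.2083]
tcp_rot: [0.999, -0.033, 0.0, -0.0]
wrist_force: [-0.4, 0.1, -2.7]
finger_gap: 0.124
```

Call:
servo_tool --pt "0 0 -0.012 0 0 0" --pt "0 0 -0.006 0 0 0" --pt "0 0 -0.003 0 0 0" --pt "0 0 0 0 0 0"

```text
time_s: 26.25
ee_pos: [0.5095, -0.043, 0.2179]
tcp_rot: [0.999, -0.034, 0.0, -0.0]
wrist_force: [1.0, 0.5, -2.7]
finger_gap: 0.126
```

```bash
python3 go.py 0.5115 -0.044 0.214 96.95
python3 - <<'E'
from h import *
b,db,_=snap('side')
save('c9',np.clip(cv2.resize(b[110:240,270:400],(550,550),interpolation=2)*1.3,0,255).astype(np.uint8))
E
```

```text
t 26.25 pos [ 0.5095 -0.043   0.2179] F [ 1.   0.5 -2.7] gap mm 11.7 q [ 0.3   0.45 -0.37  1.84  0.2   0.89 -0.23]
turn units [ 1.0000e-04 -1.0000e-04 -1.1199e+00] shift units [-0.0025  0.0037  0.0078]
```

View pics/c9.png

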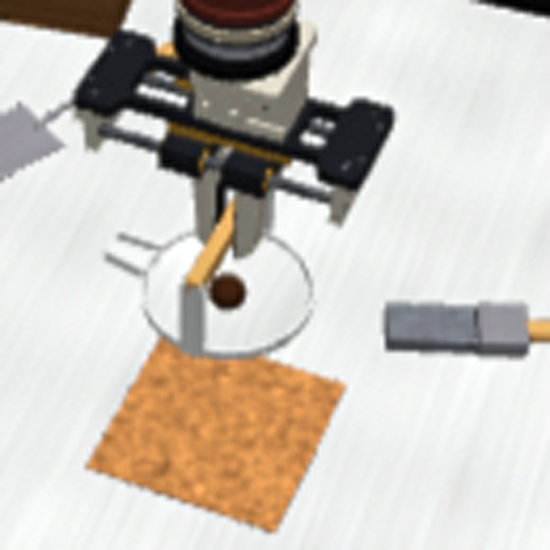

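Dish lifted about 13 cm and level over the mat, seed in the middle (crop 228,292), lip to the left (130,255). Turn it 100.8° counter-clockwise, square to the tray's side.

Call:
servo_tool --pt "0 0 0 0 0 -0.02" --pt "0 0 0 0 0 -0.04" --pt "0 0 0 0 0 -0.05" --pt "0 0 0 0 0 -0.05" --pt "0 0 0 0 0 -0.05"

```text
time_s: 26.72
ee_pos: [0.5092, -0.043, 0.2172]
tcp_rot: [0.991, 0.133, -0.001, -0.0]
wrist_force: [0.2, 0.4, -1.0]
finger_gap: 0.125
```

Call:
servo_tool --pt "0 0 0 0 0 -0.05" --pt "0 0 0 0 0 -0.05" --pt "0 0 0 0 0 -0.05" --pt "0 0 0 0 0 -0.05" --pt "0 0 0 0 0 -0.05"

```text
time_s: 27.13
ee_pos: [0.5092, -0.0431, 0.2172]
tcp_rot: [0.946, 0.324, -0.001, -0.0]
wrist_force: [-0.2, 0.3, -2.5]
finger_gap: 0.127
```

Call:
servo_tool --pt "0 0 0 0 0 -0.05" --pt "0 0 0 0 0 -0.05" --pt "0 0 0 0 0 -0.05" --pt "0 0 0 0 0 -0.05" --pt "0 0 0 0 0 -0.05"

```text
time_s: 27.55
ee_pos: [0.5092, -0.0432, 0.2172]
tcp_rot: [0.865, 0.502, -0.001, -0.0]
wrist_force: [-0.7, -0.2, -2.8]
finger_gap: 0.126
```

Call:
servo_tool --pt "0 0 0 0 0 -0.05" --pt "0 0 0 0 0 -0.05" --pt "0 0 0 0 0 -0.05" --pt "0 0 0 0 0 -0.05" --pt "0 0 0 0 0 -0.05"

```text
time_s: 27.97
ee_pos: [0.5092, -0.0433, 0.2172]
tcp_rot: [0.75, 0.661, -0.0, -0.0]
wrist_force: [0.2, 0.3, -2.2]
finger_gap: 0.127
```

Call:
servo_tool --pt "0 0 0 0 0 -0.05" --pt "0 0 0 0 0 -0.05" --pt "0 0 0 0 0 -0.04" --pt "0 0 0 0 0 -0.02" --pt "0 0 0 0 0 0"

```text
time_s: 28.38
ee_pos: [0.5092, -0.0434, 0.2171]
tcp_rot: [0.663, 0.749, -0.0, -0.001]
wrist_force: [-0.1, 0.8, -1.7]
finger_gap: 0.125
```

Call:
servo_tool --pt "0 0 0 0 0 0" --pt "0 0 0 0 0 0" --pt "0 0 0 0 0 0" --pt "0 0 0 0 0 0" --pt "0 0 0 0 0 0"

```text
time_s: 28.8
ee_pos: [0.5095, -0.043, 0.2178]
tcp_rot: [0.663, 0.749, 0.0, 0.0]
wrist_force: [0.3, -0.1, -1.6]
finger_gap: 0.126
```

```bash
python3 go.py 0.5115 -0.044 0.214 96.95
python3 - <<'E'
from h import *
b,db,c=snap('side'); W=cloud(db,c); h=cv2.cvtColor(b,cv2.COLOR_RGB2HSV)
a,b0,e,f=270,110,400,240
w=W[b0:f,a:e]; hh=h[b0:f,a:e]; m=(hh[...,0]>6)&(hh[...,0]<25)&(hh[...,1]>80)
bar=w[m&(w[...,2]>.19)&(w[...,2]<.24)]; print('bar',len(bar),cv2.minAreaRect(bar[:,:2].astype(np.float32)),np.percentile(bar[:,2],[5,50,95]))
r=w[(w[...,2]>.13)&(w[...,2]<.185)&(hh[...,1]<60)]; print('bowl ext',np.nanmin(r,0),np.nanmax(r,0))
s=w[(hh[...,2]<90)&(hh[...,1]>60)&(w[...,2]>.13)&(w[...,2]<.185)]; print('seed surf',len(s),np.median(s,0))
save('c10',np.clip(cv2.resize(b[110:310,230:400],(510,600),interpolation=2)*1.3,0,255).astype(np.uint8))
E
```

```text
t 28.8 pos [ 0.5095 -0.043   0.2178] F [ 0.3 -0.1 -1.6] gap mm 11.8 q [ 0.6   0.55 -0.86  1.83  0.49  0.99  1.23]
turn units [0.0001 0.     0.    ] shift units [-0.0025  0.0036  0.0077]
bar 92 ((0.5071486830711365, -0.040091902017593384), (0.12274722009897232, 0.01190119981765747), 8.066590309143066) [0.21228094 0.22314311 0.22784696]
bowl ext [ 0.44492935 -0.09434146  0.1399088 ] [0.56969492 0.04490871 0.18479518]
seed surf 51 [ 0.50619039 -0.03674309  0.16207903]
```

View pics/c10.png

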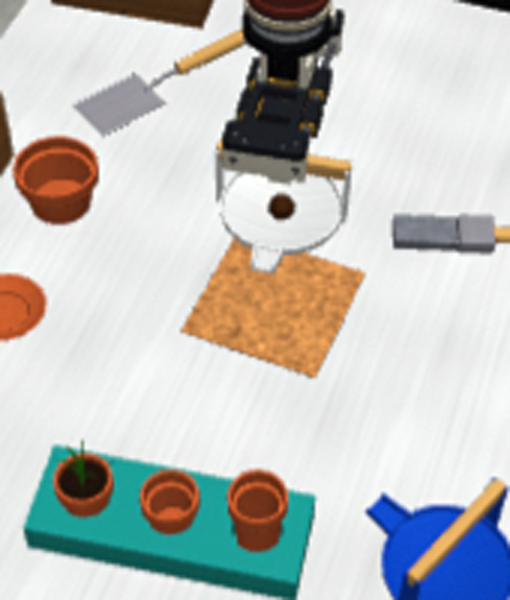

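The lip points at the tray's long side (bar at 8.1° against the tray's 6.9–7.1°) and the seed is in the middle (crop 282,206). Both pots are in place and the arm is still. Handing in.

```bash
python3 -c "
from station import workorder
print(workorder.close_job())"
```

```text
the job is handed in; nothing more can be done
None
```

I handed the job in at about 29 s, with the arm still holding the dish level and still over its mat.

- **Pots:** The tall pot is in pocket 1 and the short pot in pocket 2. The rim tops measured 95 mm and 67 mm, against 94 mm and 66 mm expected, and both were level.
- **Dish:** I took the small white dish by its handle, gripped at 11.7 mm on the 12 mm bar. I lifted it about 13 cm and turned it 100.8° counter-clockwise, so the lip points at the tray's long side. The last picture showed the seed in the middle.

**Checks that were not exact:**
- The handle bar measured 8.1° against 6.9–7.1° for the tray. That is about 1° off square, and the gripper partly hid the bar in that picture.
- The two cameras disagreed by 2–4 mm on positions, so I used their averages.
- The short pot brushed its pocket wall with up to about 4 N sideways while going in. I shifted it towards the middle, and it seated level.

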